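# Put the pad job's cutting dies away in the die tray

## Robot

A 6-joint arm with a two-finger parallel gripper is mounted at the origin on the work surface. World frame = base frame: x ahead of the robot, y to its left, z up, the work surface at z = 0. Lengths are in m, angles in rad, forces in N, time in s.
With the tool pointing down it reaches from about 0.25 to 0.725 m from the base axis. Payload 9.7 kg.
Tool frame: the origin (TCP) lies on the centre line of the jaws, within the pads' length; the fingertips stand 11 mm ahead of it and the grasp point (between the pads) lies 8 mm behind it (manip.tips_ahead is the distance from the TCP to the fingertips, in m); z points along the fingers, y is the line along which they close (so a half turn about z gives the same grasp; the last joint's range is limited). The gripper opens to 85 mm and grips with 20 to 120 N. Pads are 22 mm wide; open, the fingers measure 114 mm over their backs; the gripper's body (76 mm by 85 mm) begins 54 mm behind the grasp point. The pads swing forward as they close: fully open they stand 13 mm farther back than shut.
Start: joints at [-1.308, 0.087, 0.176, 1.66, 0, 1.571], TCP at [0.143, -0.531, 0.242] pointing down, gripper open.
Joint ranges: [-3.13, 3.13], [-0.85, 1.81], [-1.15, 1.24], [-2.2, 2.28], [-1.44, 1.52], [-3.14, 3.14]. Speed limits (rad/s): [2.22, 2.22, 2.57, 3.14, 3.14, 3.14].

## Interface

Orientations are given as a 3x3 rotation matrix whose columns are the frame's x, y, z axes.
In Python, from workcell import manip, eyes gives the robot as it stands.
- The arm moves only by the tool step_arm, never from a script. Its argument "targets" is a list of rows, each a list of 5 numbers: the finger opening in mm, from 0 to 85.4, then the shift along the tool's x, y, z in units of 0.05 m (1.0 is 0.05 m), then the turn about the tool's z in units of 6 degrees (1.0 is 6 degrees). A call has exactly 8 rows; each row shifts and turns the commanded pose from where the row before left it, along the tool's axes as they then stand; what a row does not reach is not made up. A row lasts 1/10 s, in which the tool goes at most 50 mm and 8.59 degrees, less where a joint would pass 70% of its speed; a pose out of reach is approached as far as the arm can. A call with a number of a shift or a turn outside -1 to 1 is refused whole. A call with a gripper value outside its range is refused whole. The fingers move at their own pace and stop on an object; the grip force is fixed at half the most. Time passes only in rows, so rows that do not move let the fingers close, or fill a call up. It gives the time, the measured TCP pose, the force, the opening and the grip force at its end, in the units of the state.
- manip.read_state(): the state, without advancing time (a new reading comes with each control period).
- eyes.capture(name): name is "scene" or "side" or "wrist"; returns a dict with "image" (384x512x3 uint8, red, green, blue), "fx", "fy", "cx", "cy" (pixels), "dist" ([k1, k2, p1, p2, k3] as OpenCV has them; the pictures are not rectified), "R" (3x3) and "t" (3): a world point X has camera coordinates R X + t; the wrist camera has in their place "tool_from_camera" (4x4, takes a point from camera to tool coordinates, whose origin is the TCP and whose axes are the flange's). Camera axes: x right, y down, z forward; pixel columns grow to the right and rows downward; lengths in m; the calibration is good to about 2 mm. A picture is of the moment at which its call begins: read the wrist's pose just before it. There is no depth.
- manip.hand_in(): hands the job in; it is judged then, once.
The state is a dict: "t": time; "joint_positions": joint angles; "joint_vel": joint speeds; "tau": joint torques, N m; "position": TCP position; "tcp_rot": TCP orientation; "force": force on the tool from outside, world axes, zero at the start; "torque": the same for the moment, N m; "grip_width": finger opening in m; "grip_force": force on a finger pad.
Only numpy, scipy, OpenCV 4.12 (cv2) and the standard library are available. Lean on these libraries where they do the work, as an engineer would, in place of code of your own. Each camera call takes 0.05 s, during which the arm holds its last target. There are 200 camera calls.

## Task

The pad job is finished: put its four steel cutting dies (the rounded rectangle, the square, the long slot and the round ring) away in the die tray, each lying flat in the nest cut to its own outline. Set them down gently and do not drop them, for their edges chip. The arch-shaped die and the small roll of foil tape have no nest: leave them undisturbed where they lie.

Things in the scene. Friction and masses are not known exactly. Their poses are not given: they have to be found in the camera images.
- rect_die: Loose steel cutting die: a rounded rectangle 54 (x) x 84 (y) mm, all four corners alike, radius about 11, of 3 mm steel band, 32 mm high, open inside, flat dark bridge bar(s) across the top. Origin: centre of its underside, z up; its y axis runs along the long side. 0.1 to 0.25 kg. Grip it across the 54 mm width. Belongs in the rectangular nest.
- square_die: Loose steel cutting die: a square 56 x 56 mm with rounded corners, of 3 mm steel band, 32 mm high, open inside, flat dark bridge bar(s) across the top. Origin: centre of its underside, z up; x and y axes square to its sides. 0.1 to 0.25 kg. Belongs in the square nest.
- slot_die: Loose steel cutting die: a long slot (two straight sides with half-round ends) 30 (x) x 90 (y) mm, of 3 mm steel band, 32 mm high, open inside, flat dark bridge bar(s) across the top. Origin: centre of its underside, z up; its y axis runs along the slot. 0.1 to 0.25 kg. Grip it across the 30 mm width. Belongs in the slot nest.
- round_die: Loose steel cutting die: a plain ring of 62 mm outer diameter, of 3 mm steel band, 32 mm high, open inside, flat dark bridge bar(s) across the top. Origin: centre of its underside, z up; yaw has no meaning for gripping. 0.1 to 0.25 kg. Belongs in the round nest.
- arch_die: Loose steel cutting die: an arch 54 (x) x 84 (y) mm, one end (+y) fully round, the other nearly square-cornered, of 3 mm steel band, 32 mm high, open inside, flat dark bridge bar(s) across the top. Origin: centre of its underside, z up; its y axis runs along its length. 0.1 to 0.25 kg. It resembles the rectangular die but is of another job and has no nest: it stays on the bench.
- foil_roll: Loose small roll of aluminium foil tape, 66 mm outer diameter, 30 mm high, lying flat, with a thick wound body and a cardboard core of 27 mm bore. Origin: centre of its underside, z up. It resembles the round die but has no nest: it stays on the bench.
- rect_nest: Plywood nest plate (fixed) 92 (x) x 116 (y) x 10 mm in the shallow grey die tray, with a black-floored pocket: it is a rounded rectangle 70 (x) x 100 (y) mm. Origin: centre of its underside, below the pocket's centre, z up, 4 mm over the bench. Pocket floor 2 mm, plate top 10 mm above the origin. Four plates fill the tray in any order; its rim is 16 mm above the bench.
- square_nest: Plywood nest plate (fixed) 92 (x) x 116 (y) x 10 mm in the shallow grey die tray, with a black-floored pocket: it is a square 72 x 72 mm with its sides along x and y. Origin: centre of its underside, below the pocket's centre, z up, 4 mm over the bench. Pocket floor 2 mm, plate top 10 mm above the origin. Four plates fill the tray in any order; its rim is 16 mm above the bench.
- slot_nest: Plywood nest plate (fixed) 92 (x) x 116 (y) x 10 mm in the shallow grey die tray, with a black-floored pocket: it is a round-ended slot 46 (x) x 106 (y) mm. Origin: centre of its underside, below the pocket's centre, z up, 4 mm over the bench. Pocket floor 2 mm, plate top 10 mm above the origin. Four plates fill the tray in any order; its rim is 16 mm above the bench.
- round_nest: Plywood nest plate (fixed) 92 (x) x 116 (y) x 10 mm in the shallow grey die tray, with a black-floored pocket: it is round, 78 mm in diameter. Origin: centre of its underside, below the pocket's centre, z up, 4 mm over the bench. Pocket floor 2 mm, plate top 10 mm above the origin. Four plates fill the tray in any order; its rim is 16 mm above the bench.
Not all that is in view belongs to the job. What is shaped like the square_die but yellow is not meant. What is shaped like the slot_die but orange is not meant.

How it is judged:
By the outcome, as a careful person would: the job done as asked, in the order asked, and still so for the second after the job is handed in, with the robot touching nothing.
It also fails if it takes over 90 s, if anything falls off the work surface, if the arm or the gripper's body presses on something with over 40 N, if the wrist force passes 120 N, or if a joint passes its speed limit or range.

## Working session

There is one attempt and no reset: what is moved stays moved. The work goes in short steps, Python scripts to look and compute and a tool call to move; the robot and the scene stay as the last step left them, time stands still between calls to the robot, and variables do not carry over. Pictures are saved under pics/ and viewed, at most 14 in all, crops included, and the job is handed in when it is done.

Besides the shell and the picture viewer there is one more tool, called after "Call:" by a JSON object that holds its "method" and its "body". step_arm: Moves the arm, as the interface text tells. Its arguments: {"type":"object","properties":{"targets":{"type":"array"}},"required":["targets"]}

```bash
ls; mkdir -p pics; python3 - <<'E'
from workcell import manip, eyes
import cv2,json,numpy as np
s=manip.read_state();print({k:np.round(v,3).tolist() for k,v in s.items()})
for n in("scene","side","wrist"):
    c=eyes.capture(n);cv2.imwrite(f"pics/{n}0.png",c["image"][:,:,::-1])
    print(n,{k:np.round(v,4).tolist() for k,v in c.items() if k!="image"})
E
```

```text
pics
{'t': 0.0, 'joint_positions': [-1.308, 0.087, 0.175, 1.66, -0.0, 1.571], 'joint_vel': [-0.002, 0.0, 0.001, -0.002, 0.001, -0.003], 'tau': [-0.0, -52.039, 46.48, 0.016, 0.0, 0.0], 'position': [0.143, -0.531, 0.242], 'tcp_rot': [[0.966, 0.26, -0.0], [0.26, -0.966, 0.001], [-0.0, -0.001, -1.0]], 'force': [-0.071, 0.009, -0.411], 'torque': [0.009, -0.007, -0.057], 'grip_force': 0.0, 'grip_width': 0.086}
scene {'fx': 354.2114, 'fy': 354.2114, 'cx': 260.4598, 'cy': 190.3411, 'dist': [-0.1086, 0.0, 0.0, 0.0, 0.0], 'R': [[-0.432, 0.9016, 0.0202], [0.5982, 0.3033, -0.7418], [-0.6749, -0.3084, -0.6703]], 't': [0.214, -0.302, 1.2504]}
side {'fx': 462.7371, 'fy': 462.7371, 'cx': 256.8254, 'cy': 185.9346, 'dist': [-0.1154, 0.0, 0.0, 0.0, 0.0], 'R': [[-0.994, -0.1091, -0.0023], [-0.0752, 0.6999, -0.7103], [0.0791, -0.7058, -0.7039]], 't': [0.5272, 0.082, 1.1409]}
wrist {'fx': 325.2771, 'fy': 325.2771, 'cx': 257.6762, 'cy': 187.2065, 'dist': [-0.0146, 0.0, 0.0, 0.0, 0.0], 'tool_from_camera': [[0.0002, -0.9458, -0.3248, 0.0842], [1.0, -0.0003, 0.0016, -0.0003], [-0.0016, -0.3248, 0.9458, -0.1309], [0.0, 0.0, 0.0, 1.0]]}
```

View pics/scene0.png

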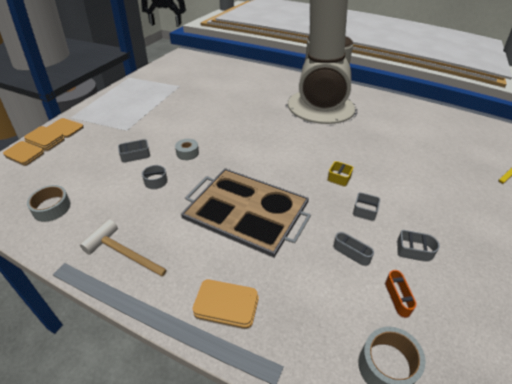

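View pics/side0.png

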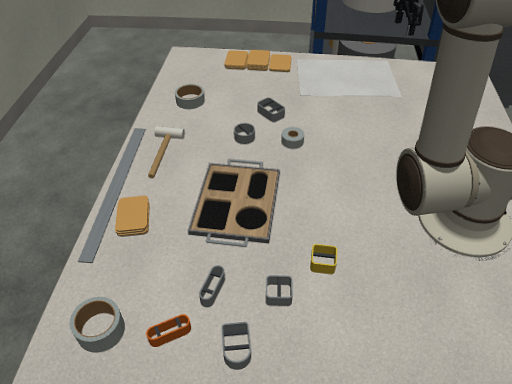

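The scene view shows the tray around (247,208), with slot and round pockets in the far row and square and rectangle pockets in the near row. The dies are at (133,150) [rect?], (153,176) [ring], (366,206) [square], (353,248) [slot] and (417,245) [arch]. The foil roll is at (187,148), and the yellow and orange ones are decoys. The side view agrees: the die at (236,343) has a round end, so it is the arch.

```bash
cat >h.py <<'E'
import numpy as np,cv2
from workcell import manip, eyes
def cap(n):
    s=manip.read_state();c=eyes.capture(n);c["s"]=s
    if n=="wrist":
        T=np.eye(4);T[:3,:3]=s["tcp_rot"];T[:3,3]=s["position"];T=T@np.array(c["tool_from_camera"])
        c["Rc"]=T[:3,:3];c["o"]=T[:3,3]
    else:
        R=np.array(c["R"]);c["Rc"]=R.T;c["o"]=-R.T@np.array(c["t"])
    c["K"]=np.array([[c["fx"],0,c["cx"]],[0,c["fy"],c["cy"]],[0,0,1]]);return c
def rays(c,p):
    u=cv2.undistortPoints(np.asarray(p,float).reshape(-1,1,2),c["K"],np.array(c["dist"])).reshape(-1,2)
    return np.c_[u,np.ones(len(u))]@c["Rc"].T
def onz(c,p,z):
    d=rays(c,p);return c["o"]+d*((z-c["o"][2])/d[:,2:])
def tri(c1,p1,c2,p2):
    out=[]
    for a,b in zip(rays(c1,p1),rays(c2,p2)):
        k=np.linalg.lstsq(np.c_[a,-b],c2["o"]-c1["o"],rcond=None)[0]
        q=c1["o"]+a*k[0];w=c2["o"]+b*k[1];out.append(np.r_[(q+w)/2,np.linalg.norm(q-w)])
    return np.array(out)
E
python3 - <<'E'
from h import *
a=cap("scene");b=cap("side")
P={"rect":((133,146),(270,106)),"round":((153,172),(244,129)),"foil":((187,145),(293,134)),"square":((367,202),(279,284)),"slot":((354,244),(212,281)),"arch":((418,240),(236,336)),
"nslot":((236,188),(258,185)),"nround":((276,203),(251,217)),"nsq":((215,211),(223,182)),"nrect":((258,229),(214,214))}
for k,(p,q) in P.items(): print(k,np.round(tri(a,[p],b,[q])[0],3))
E
```

```text
rect [ 0.531 -0.384  0.032  0.003]
round [ 0.596 -0.261  0.031  0.001]
foil [ 0.453 -0.253  0.029  0.   ]
square [0.456 0.262 0.032 0.004]
slot [0.597 0.268 0.031 0.001]
arch [0.529 0.392 0.037 0.004]
nslot [ 0.533 -0.051  0.011  0.002]
nround [0.538 0.062 0.011 0.001]
nsq [ 0.627 -0.057  0.008  0.001]
nrect [0.631 0.058 0.008 0.001]
```

Call:
{"method": "step_arm", "body": {"targets": [[85,0.9,-0.22,0,0],[85,0.95,-0.23,0,0],[85,0.95,-0.23,0,0],[85,0.95,-0.23,0,0],[85,0.95,-0.23,0,0],[85,0.95,-0.23,0,0],[85,0.95,-0.23,0,0],[85,0.95,-0.23,0,0]]}}

```text
t: 1.05
position: [0.4852, -0.3434, 0.2423]
tcp_rot: [[0.966, 0.26, 0.0], [0.26, -0.966, -0.0], [0.0, 0.0, -1.0]]
force: [0.3, -1.2, 0.9]
grip_width: 0.0852
grip_force: 0.0
```

Call:
{"method": "step_arm", "body": {"targets": [[85,0.7,-0.16,0,0],[85,0.7,-0.16,0,0],[85,0,0,0,0.85],[85,0,0,0,0.85],[85,0,0,0,0.8],[85,0,0,0,0],[85,0,0,0,0],[85,0,0,0,0]]}}

```text
t: 1.85
position: [0.547, -0.3111, 0.2423]
tcp_rot: [[1.0, 0.003, 0.0], [0.003, -1.0, 0.0], [0.0, -0.0, -1.0]]
force: [0.5, 0.7, 0.1]
grip_width: 0.0854
grip_force: 0.0
```

```bash
python3 - <<'E'
from h import *
c=cap("wrist");cv2.imwrite("pics/w1.png",c["image"][:,:,::-1]);s=c["s"];print(np.round(s["position"],4),np.round(s["tcp_rot"],3))
np.save("w1.npy",c,allow_pickle=True)
E
```

```text
[ 0.547  -0.3111  0.2423] [[ 1.     0.003  0.   ]
 [ 0.003 -1.     0.   ]
 [ 0.    -0.    -1.   ]]
```

View pics/w1.png

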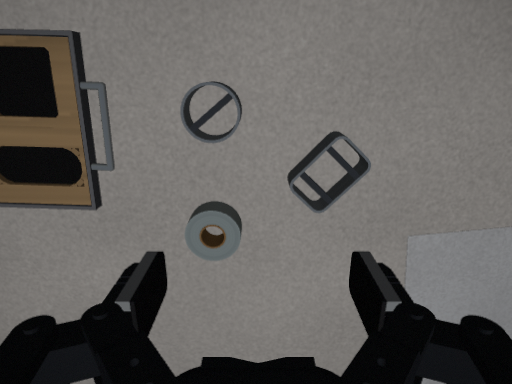

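The wrist view shows the ring at (211,112), the foil roll at (213,231) and the rect die at (330,172), rotated, with all four corners alike. The slot nest is complete at (40,165).

```bash
cat >>h.py <<'E'
def sil(c,px,win=60,z=0.016,thr=22):
    """silhouette around px: centre on mid-height plane, min-area rect in world"""
    g=cv2.GaussianBlur(c["image"],(3,3),0).astype(int);x,y=map(int,px)
    y0,x0=max(y-win,0),max(x-win,0);w=g[y0:y+win,x0:x+win]
    bg=np.median(w.reshape(-1,3),0) if win>45 else np.percentile(w.reshape(-1,3),75,axis=0)
    m=(np.abs(w-bg).max(2)>thr).astype(np.uint8);m=cv2.morphologyEx(m,cv2.MORPH_CLOSE,np.ones((3,3)))
    cs=cv2.findContours(m,cv2.RETR_EXTERNAL,cv2.CHAIN_APPROX_NONE)[0]
    k=max(cs,key=lambda q:cv2.contourArea(cv2.convexHull(q))*(cv2.pointPolygonTest(cv2.convexHull(q),(float(x-x0),float(y-y0)),False)>0))
    return rect(c,cv2.convexHull(k).reshape(-1,2)+[x0,y0],z)
def pocket(c,px,z=0.014,thr=45):
    m=(c["image"].max(2)<thr).astype(np.uint8);n,l,_,_=cv2.connectedComponentsWithStats(m)
    m=(l==l[px[1],px[0]]).astype(np.uint8);k=max(cv2.findContours(m,0,1)[0],key=cv2.contourArea)
    return rect(c,k.reshape(-1,2),z)
def rect(c,pts,z):
    W=onz(c,pts,z)[:,:2].astype(np.float32);(cx,cy),(w,h),a=cv2.minAreaRect(W)
    if w>h:w,h,a=h,w,a-90   # a = world direction (deg) of the short side
    return dict(c=np.round([cx,cy],4),wh=np.round([w,h],4),short_dir=round(((a+90)%180)-90,1),area=round(cv2.contourArea(cv2.convexHull(W))*1e6))
E
python3 - <<'E'
from h import *
print(getattr(manip,"tips_ahead",None))
c=np.load("w1.npy",allow_pickle=True).item()
print("rect",sil(c,(330,172),60));print("round",sil(c,(211,112),50));print("nslot",pocket(c,(40,165)))
a=cap("scene");b=cap("side")
P={"rect":((133,150),(270,109)),"round":((153,177),(244,133)),"square":((366,206),(279,290)),"slot":((353,248),(212,285))}
N={"nslot":((236,188),(258,185)),"nround":((276,203),(251,217)),"nsq":((215,211),(223,182)),"nrect":((258,229),(214,214))}
for k,v in N.items():
    for d,p in zip((a,b),v): print(k,pocket(d,p))
for k,v in P.items():
    for d,p in zip((a,b),v): print(k,sil(d,p,28))
E
```

```text
0.011
rect {'c': array([ 0.5263, -0.3903]), 'wh': array([0.0659, 0.0877]), 'short_dir': 46.3, 'area': 5507}
round {'c': array([ 0.5937, -0.2603]), 'wh': array([0.0644, 0.0659]), 'short_dir': 0.1, 'area': 3360}
nslot {'c': array([ 0.5338, -0.0601]), 'wh': array([0.0438, 0.0967]), 'short_dir': -2.0, 'area': 3827}
nslot {'c': array([ 0.5369, -0.0514]), 'wh': array([0.0325, 0.0949]), 'short_dir': -1.7, 'area': 2749}
nslot {'c': array([ 0.5341, -0.0491]), 'wh': array([0.042, 0.094]), 'short_dir': -1.6, 'area': 3494}
nround {'c': array([0.5406, 0.0633]), 'wh': array([0.0636, 0.0664]), 'short_dir': -9.0, 'area': 3334}
nround {'c': array([0.5386, 0.0658]), 'wh': array([0.0685, 0.069 ]), 'short_dir': -31.3, 'area': 3723}
nsq {'c': array([ 0.6286, -0.0548]), 'wh': array([0.0606, 0.063 ]), 'short_dir': -2.1, 'area': 3689}
nsq {'c': array([ 0.6259, -0.0519]), 'wh': array([0.0609, 0.0678]), 'short_dir': 88.2, 'area': 3987}
nrect {'c': array([0.6321, 0.0604]), 'wh': array([0.0586, 0.0926]), 'short_dir': -1.7, 'area': 5329}
nrect {'c': array([0.6294, 0.0635]), 'wh': array([0.0659, 0.0903]), 'short_dir': -1.6, 'area': 5812}
rect {'c': array([ 0.5283, -0.3893]), 'wh': array([0.0892, 0.109 ]), 'short_dir': -44.2, 'area': 9134}
rect {'c': array([ 0.53  , -0.3883]), 'wh': array([0.0879, 0.1203]), 'short_dir': 45.7, 'area': 8662}
round {'c': array([ 0.5954, -0.2605]), 'wh': array([0.0655, 0.1051]), 'short_dir': -43.3, 'area': 5808}
round {'c': array([ 0.5971, -0.2609]), 'wh': array([0.0651, 0.1045]), 'short_dir': 6.4, 'area': 5722}
square {'c': array([0.4538, 0.2644]), 'wh': array([0.06  , 0.0959]), 'short_dir': -85.9, 'area': 5433}
square {'c': array([0.4548, 0.2646]), 'wh': array([0.0573, 0.079 ]), 'short_dir': 3.4, 'area': 4293}
slot {'c': array([0.5967, 0.2672]), 'wh': array([0.06  , 0.0985]), 'short_dir': -13.6, 'area': 5220}
slot {'c': array([0.5973, 0.2681]), 'wh': array([0.042 , 0.1096]), 'short_dir': -12.8, 'area': 3903}
```

```bash
python3 -c "
from h import *
s=manip.read_state();print(np.round(s['joint_positions'],3),np.round(s['position'],4))"
```

```text
[-0.517  0.286  0.405  1.69   0.     2.623] [ 0.547  -0.3111  0.2423]
```

Call:
{"method": "step_arm", "body": {"targets": [[85,0.48,-0.5,0,0],[85,0.48,-0.5,0,0],[85,0,0,0.9,0],[85,0,0,0.9,0],[85,0,0,0.9,0],[85,0,0,0.8,0],[85,0,0,0,0],[85,0,0,0,0]]}}

```text
t: 2.8
position: [0.5949, -0.261, 0.0681]
tcp_rot: [[1.0, 0.001, -0.0], [0.001, -1.0, 0.0], [-0.0, -0.0, -1.0]]
force: [0.4, -0.2, 0.6]
grip_width: 0.0848
grip_force: 0.0
```

```bash
python3 - <<'E'
from h import *
c=cap("wrist");cv2.imwrite("pics/w2.png",c["image"][:,:,::-1]);s=c["s"];print(np.round(s["position"],4),np.round(s["tcp_rot"],3))
E
```

```text
[ 0.5949 -0.261   0.0681] [[ 1.     0.001 -0.   ]
 [ 0.001 -1.     0.   ]
 [-0.    -0.    -1.   ]]
```

View pics/w2.png

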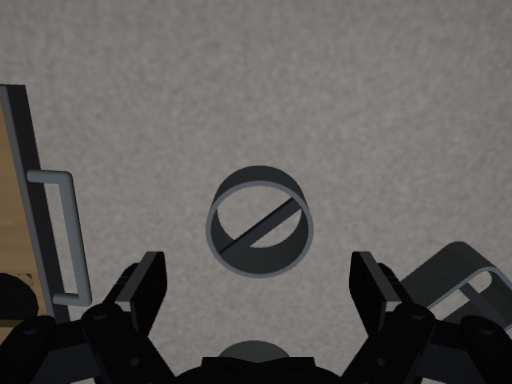

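The ring is centred between the jaws, with its top centre at (260,228). That is about 2 mm ahead in tool x, so I'll descend and grip.

Call:
{"method": "step_arm", "body": {"targets": [[85,0.04,0,0.3,0],[85,0,0,0.3,0],[85,0,0,0.28,0],[85,0,0,0,0],[50,0,0,0,0],[50,0,0,0,0],[50,0,0,0,0],[50,0,0,0,0]]}}

```text
t: 3.65
position: [0.5976, -0.2612, 0.0244]
tcp_rot: [[1.0, 0.001, 0.002], [0.001, -1.0, -0.001], [0.002, 0.001, -1.0]]
force: [-0.5, -0.3, 5.7]
grip_width: 0.0596
grip_force: 65.3
```

Call:
{"method": "step_arm", "body": {"targets": [[50,0,0,0,0],[50,0,0,0,0],[50,0,0,0,0],[50,0,0,-0.1,0],[50,0,0,-0.2,0],[50,0,0,-0.5,0],[50,0,0,-0.5,0],[50,0,0,-0.5,0]]}}

```text
t: 4.45
position: [0.5968, -0.2609, 0.1146]
tcp_rot: [[1.0, 0.001, -0.0], [0.001, -1.0, 0.0], [-0.0, -0.0, -1.0]]
force: [0.7, -0.7, -1.1]
grip_width: 0.0596
grip_force: 65.1
```

Call:
{"method": "step_arm", "body": {"targets": [[50,0,0,0,-1],[50,0,0,0,-1],[50,0,0,0,-1],[50,0,0,0,-1],[50,0,0,0,-1],[50,0,0,0,-1],[50,0,0,0,-1],[50,0,0,0,-1]]}}

```text
t: 5.25
position: [0.5969, -0.261, 0.1137]
tcp_rot: [[0.665, 0.747, -0.0], [0.747, -0.665, 0.0], [-0.0, -0.0, -1.0]]
force: [0.3, -0.7, -2.4]
grip_width: 0.0594
grip_force: 65.1
```

Call:
{"method": "step_arm", "body": {"targets": [[50,0,0,0,-1],[50,0,0,0,-1],[50,0,0,0,-1],[50,0,0,0,-1],[50,0,0,0,-1],[50,0,0,0,-1],[50,0,0,0,-0.7],[50,0,0,0,0]]}}

```text
t: 6.05
position: [0.597, -0.261, 0.1137]
tcp_rot: [[0.029, 1.0, -0.0], [1.0, -0.029, 0.0], [0.0, -0.0, -1.0]]
force: [0.2, 0.2, -1.9]
grip_width: 0.0594
grip_force: 65.1
```

Call:
{"method": "step_arm", "body": {"targets": [[50,0.9,-0.18,0,0],[50,0.9,-0.18,0,0],[50,0.9,-0.18,0,0],[50,0.9,-0.18,0,0],[50,0.9,-0.18,0,0],[50,0.6,-0.18,0,0],[50,0,0,0,0],[50,0,0,0,0]]}}

```text
t: 6.85
position: [0.5508, -0.0039, 0.1138]
tcp_rot: [[0.031, 1.0, 0.001], [1.0, -0.031, -0.0], [-0.0, 0.001, -1.0]]
force: [0.0, -0.9, -2.0]
grip_width: 0.0592
grip_force: 65.3
```

```bash
python3 - <<'E'
from h import *
c=cap("wrist");cv2.imwrite("pics/w3.png",c["image"][:,:,::-1]);s=c["s"];print(np.round(s["position"],4),np.round(s["tcp_rot"],3))
np.save("w3.npy",c,allow_pickle=True)
E
```

```text
[ 0.5508 -0.0039  0.1138] [[ 0.031  1.     0.001]
 [ 1.    -0.031 -0.   ]
 [-0.     0.001 -1.   ]]
```

View pics/w3.png

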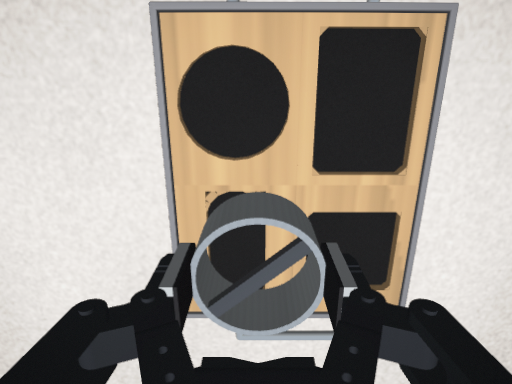

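The round pocket at (234,102) and the rectangle at (368,100) are clearly visible. The ring is held level in the jaws at (258,276).

```bash
python3 - <<'E'
from h import *
c=np.load("w3.npy",allow_pickle=True).item()
for n,p in(("round",(234,102)),("rect",(368,100))):
    for z in(.014,.006): print(n,z,pocket(c,p,z,60))
b=cap("side");print(tri(c,[(234,102)],b,[(251,217)]),tri(c,[(368,100)],b,[(214,214)]))
p=onz(c,[(258,276)],.122)[0]-c["s"]["position"];print("ring in tool",c["s"]["tcp_rot"].T@p if hasattr(c["s"]["tcp_rot"],"T") else np.array(c["s"]["tcp_rot"]).T@p)
E
```

```text
round 0.014 {'c': array([0.5367, 0.0618]), 'wh': array([0.0742, 0.0743]), 'short_dir': 21.6, 'area': 4337}
round 0.006 {'c': array([0.5362, 0.0611]), 'wh': array([0.0768, 0.0768]), 'short_dir': 21.6, 'area': 4643}
rect 0.014 {'c': array([0.6264, 0.059 ]), 'wh': array([0.066 , 0.0959]), 'short_dir': -1.8, 'area': 6247}
rect 0.006 {'c': array([0.6289, 0.0582]), 'wh': array([0.0683, 0.0993]), 'short_dir': -1.8, 'area': 6688}
[[0.53736147 0.06330149 0.0142615  0.00057455]] [[6.29784599e-01 6.17173254e-02 1.23054229e-02 2.37221750e-04]]
ring in tool [ 0.00051274  0.00046506 -0.00822243]
```

Call:
{"method": "step_arm", "body": {"targets": [[50,0.66,-0.16,0,0],[50,0.66,-0.15,0,0],[50,0,0,0.4,0],[50,0,0,0.5,0],[50,0,0,0.3,0],[50,0,0,0.18,0],[50,0,0,0,0],[50,0,0,0,0]]}}

```text
t: 7.75
position: [0.5378, 0.0616, 0.045]
tcp_rot: [[0.031, 1.0, 0.001], [1.0, -0.031, 0.0], [0.0, 0.001, -1.0]]
force: [0.5, 0.8, -2.1]
grip_width: 0.0595
grip_force: 65.2
```

Call:
{"method": "step_arm", "body": {"targets": [[50,0,0,0.06,0],[50,0,0,0.06,0],[50,0,0,0.06,0],[50,0,0,0.06,0],[50,0,0,0.02,0],[50,0,0,0,0],[50,0,0,0,0],[50,0,0,0,0]]}}

```text
t: 8.55
position: [0.5374, 0.062, 0.0314]
tcp_rot: [[0.03, 1.0, 0.0], [1.0, -0.03, 0.0], [0.0, 0.0, -1.0]]
force: [0.2, 0.3, -0.9]
grip_width: 0.0594
grip_force: 65.3
```

Force is still just the weight, so I'll feel for the floor in 0.5 mm steps.

Call:
{"method": "step_arm", "body": {"targets": [[50,0,0,0.01,0],[50,0,0,0.01,0],[50,0,0,0,0],[50,0,0,0,0],[50,0,0,0,0],[50,0,0,0,0],[50,0,0,0,0],[50,0,0,0,0]]}}

```text
t: 9.35
position: [0.5374, 0.062, 0.0304]
tcp_rot: [[0.03, 1.0, 0.0], [1.0, -0.03, 0.0], [0.0, 0.0, -1.0]]
force: [-1.4, -0.9, 1.8]
grip_width: 0.0593
grip_force: 65.6
```

Call:
{"method": "step_arm", "body": {"targets": [[66,0,0,0,0],[68,0,0,0,0],[70,0,0,0,0],[70,0,0,0,0],[70,0,0,-0.2,0],[70,0,0,-0.5,0],[70,0,0,-0.8,0],[70,0,0,-0.8,0]]}}

```text
t: 10.15
position: [0.5369, 0.0619, 0.147]
tcp_rot: [[0.03, 1.0, -0.001], [1.0, -0.03, -0.0], [-0.0, -0.001, -1.0]]
force: [1.0, -0.1, 0.9]
grip_width: 0.07
grip_force: 0.0
```

```bash
python3 - <<'E'
from h import *
c=cap("wrist");cv2.imwrite("pics/w4.png",c["image"][:,:,::-1]);s=c["s"];print(np.round(s["position"],4),np.round(s["tcp_rot"],3))
E
```

```text
[0.5369 0.0619 0.147 ] [[ 0.03   1.    -0.001]
 [ 1.    -0.03  -0.   ]
 [-0.    -0.001 -1.   ]]
```

View pics/w4.png

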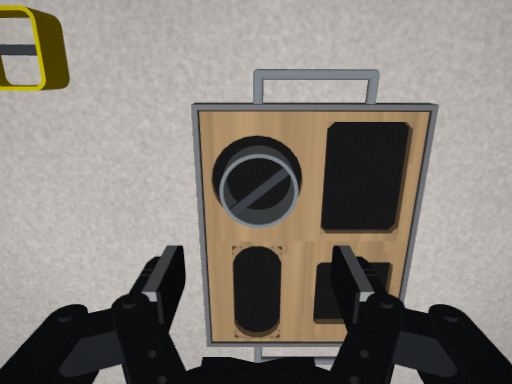

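The ring sits flat in its nest at (258,187). Next is the rect die.

Call:
{"method": "step_arm", "body": {"targets": [[80,-0.95,0,0,0],[80,-0.95,0,0,0],[80,-0.95,0,0,0],[80,-0.95,0,0,0],[80,-0.95,0,0,0],[80,-0.95,0,0,0],[80,-0.95,0.05,0,0],[80,-0.95,0.05,0,0]]}}

```text
t: 11.0
position: [0.5305, -0.3201, 0.1461]
tcp_rot: [[0.031, 1.0, 0.001], [1.0, -0.031, -0.001], [-0.0, 0.001, -1.0]]
force: [-0.2, 0.1, 0.1]
grip_width: 0.0801
grip_force: 0.0
```

Call:
{"method": "step_arm", "body": {"targets": [[80,-0.7,0,0,0],[80,-0.7,0,0,-0.95],[80,0,0,0,-1],[80,0,0,0,-1],[80,0,0,0,-1],[80,0,0,0,-1],[80,0,0,0,-1],[80,0,0,0,-1]]}}

```text
t: 11.8
position: [0.5287, -0.388, 0.1458]
tcp_rot: [[-0.645, 0.764, 0.0], [0.764, 0.645, -0.0], [-0.0, 0.0, -1.0]]
force: [-0.4, 0.4, 0.1]
grip_width: 0.0803
grip_force: 0.0
```

Call:
{"method": "step_arm", "body": {"targets": [[80,0,0,0.5,-0.95],[80,0,0,0.5,0],[80,0,0,0,0],[80,0,0,0,0],[80,0,0,0,0],[80,0,0,0,0],[80,0,0,0,0],[80,0,0,0,0]]}}

```text
t: 12.6
position: [0.5288, -0.3881, 0.0959]
tcp_rot: [[-0.715, 0.699, 0.001], [0.699, 0.715, -0.0], [-0.001, 0.0, -1.0]]
force: [0.1, -0.5, 0.6]
grip_width: 0.08
grip_force: 0.0
```

```bash
python3 - <<'E'
from h import *
c=cap("wrist");cv2.imwrite("pics/w5.png",c["image"][:,:,::-1]);s=c["s"];print(np.round(s["position"],4),np.round(s["tcp_rot"],3))
np.save("w5.npy",c,allow_pickle=True)
E
```

```text
[ 0.5288 -0.3881  0.0959] [[-0.715  0.699  0.001]
 [ 0.699  0.715 -0.   ]
 [-0.001  0.    -1.   ]]
```

View pics/w5.png

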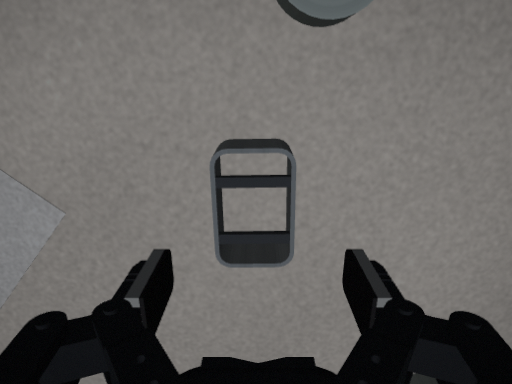

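The rect die is square to the jaws, with corners at (211,150), (297,150), (216,266) and (296,266) and its centre within 2 mm of the TCP. All four corners are alike, so I'll descend and grip.

Call:
{"method": "step_arm", "body": {"targets": [[80,0,-0.04,0.4,0],[80,0,0,0.4,0],[80,0,0,0.35,0],[80,0,0,0.28,0],[80,0,0,0,0],[40,0,0,0,0],[40,0,0,0,0],[40,0,0,0,0]]}}

```text
t: 13.45
position: [0.528, -0.3899, 0.0255]
tcp_rot: [[-0.715, 0.699, 0.002], [0.699, 0.715, -0.001], [-0.002, 0.0, -1.0]]
force: [0.3, 1.5, 6.2]
grip_width: 0.0523
grip_force: 64.5
```

Call:
{"method": "step_arm", "body": {"targets": [[40,0,0,0,0],[40,0,0,0,0],[40,0,0,0,0],[40,0,0,-0.1,0],[40,0,0,-0.2,0],[40,0,0,-0.5,0],[40,0,0,-0.5,0],[40,0,0,-0.5,0]]}}

```text
t: 14.25
position: [0.5271, -0.3893, 0.1153]
tcp_rot: [[-0.715, 0.699, -0.0], [0.699, 0.715, 0.0], [0.0, -0.0, -1.0]]
force: [0.7, 1.2, -2.3]
grip_width: 0.0529
grip_force: 63.4
```

Call:
{"method": "step_arm", "body": {"targets": [[40,0,0,0,1],[40,0,0,0,1],[40,0,0,0,1],[40,0,0,0,1],[40,0,0,0,1],[40,0,0,0,1],[40,0,0,0,0.95],[40,0,0,0,0.85]]}}

```text
t: 15.05
position: [0.5272, -0.3894, 0.1144]
tcp_rot: [[0.024, 1.0, 0.0], [1.0, -0.024, -0.0], [-0.0, 0.0, -1.0]]
force: [0.2, 0.2, -2.5]
grip_width: 0.0523
grip_force: 63.5
```

Call:
{"method": "step_arm", "body": {"targets": [[40,0.9,0.18,0,0],[40,0.9,0.18,0,0],[40,0.9,0.18,0,0],[40,0.9,0.18,0,0],[40,0.9,0.18,0,0],[40,0.9,0.18,0,0],[40,0.9,0.18,0,0],[40,0.9,0.18,0,0]]}}

```text
t: 15.85
position: [0.6065, -0.0291, 0.1146]
tcp_rot: [[0.02, 1.0, 0.001], [1.0, -0.02, -0.0], [-0.0, 0.001, -1.0]]
force: [0.4, -0.3, -2.3]
grip_width: 0.0525
grip_force: 63.5
```

Call:
{"method": "step_arm", "body": {"targets": [[40,0.92,0.2,0,0.06],[40,0.9,0.19,0,0],[40,0,0,0.4,0],[40,0,0,0.5,0],[40,0,0,0.4,0],[40,0,0,0,0],[40,0,0,0,0],[40,0,0,0,0]]}}

```text
t: 16.65
position: [0.6288, 0.0595, 0.0506]
tcp_rot: [[0.026, 1.0, 0.002], [1.0, -0.026, 0.0], [0.0, 0.002, -1.0]]
force: [0.8, 0.2, -1.6]
grip_width: 0.0525
grip_force: 63.4
```

```bash
python3 - <<'E'
from h import *
b=cap("side");cv2.imwrite("pics/s2.png",cv2.resize(b["image"][130:260,150:330,::-1],None,fx=4,fy=4,interpolation=cv2.INTER_CUBIC))
E
```

```text
(no output)
```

View pics/s2.png

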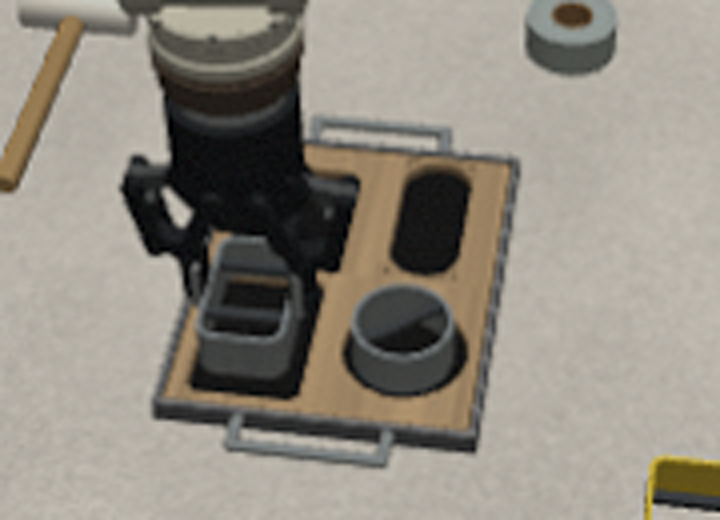

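The rect die hangs level over its pocket, with the finger clear of the ring. I'll lower it slowly.

Call:
{"method": "step_arm", "body": {"targets": [[40,0,0,0.12,0],[40,0,0,0.1,0],[40,0,0,0.08,0],[40,0,0,0.05,0],[40,0,0,0.02,0],[40,0,0,0,0],[40,0,0,0,0],[40,0,0,0,0]]}}

```text
t: 17.5
position: [0.6277, 0.0596, 0.0314]
tcp_rot: [[0.026, 1.0, 0.0], [1.0, -0.026, -0.0], [-0.0, 0.0, -1.0]]
force: [-5.4, -0.8, 7.9]
grip_width: 0.0525
grip_force: 64.7
```

Call:
{"method": "step_arm", "body": {"targets": [[40,0,0,0.01,0],[40,0,0,0,0],[40,0,0,0,0],[40,0,0,0,0],[40,0,0,0,0],[40,0,0,0,0],[40,0,0,0,0],[40,0,0,0,0]]}}

```text
t: 18.3
position: [0.6277, 0.0596, 0.0314]
tcp_rot: [[0.026, 1.0, 0.0], [1.0, -0.026, 0.0], [0.0, 0.0, -1.0]]
force: [-7.2, -0.3, 12.7]
grip_width: 0.0526
grip_force: 65.1
```

Call:
{"method": "step_arm", "body": {"targets": [[56,0,0,0,0],[60,0,0,0,0],[62,0,0,0,0],[62,0,0,0,0],[62,0,0,-0.2,0],[62,0,0,-0.5,0],[62,0,0,-0.8,0],[62,0,0,-0.8,0]]}}

```text
t: 19.1
position: [0.6276, 0.0596, 0.1464]
tcp_rot: [[0.026, 1.0, -0.001], [1.0, -0.026, -0.0], [-0.0, -0.001, -1.0]]
force: [0.9, 0.3, 0.6]
grip_width: 0.0622
grip_force: 0.0
```

```bash
python3 - <<'E'
from h import *
c=cap("wrist");cv2.imwrite("pics/w6.png",c["image"][:,:,::-1]);s=c["s"];print(np.round(s["position"],4),np.round(s["tcp_rot"],3))
np.save("w6.npy",c,allow_pickle=True)
E
```

```text
[0.6276 0.0596 0.1464] [[ 0.026  1.    -0.001]
 [ 1.    -0.026 -0.   ]
 [-0.    -0.001 -1.   ]]
```

View pics/w6.png

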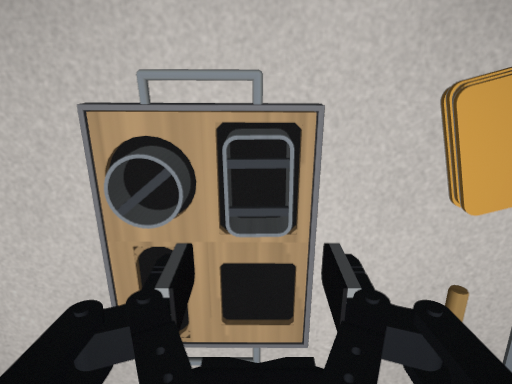

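The rect die is flat in its nest at (259,185), and the square nest is at (258,293). Next is the square die.

Call:
{"method": "step_arm", "body": {"targets": [[72,0.67,-0.6,0,0],[72,0.67,-0.6,0,0],[72,0.67,-0.6,0,0],[72,0.67,-0.6,0,0],[72,0.67,-0.6,0,0],[72,0.67,-0.58,0,-0.85],[72,0,0,0.5,0],[72,0,0,0.5,0]]}}

```text
t: 19.95
position: [0.4541, 0.2669, 0.0957]
tcp_rot: [[-0.066, 0.998, 0.003], [0.998, 0.066, 0.002], [0.001, 0.003, -1.0]]
force: [-0.2, -0.2, -0.3]
grip_width: 0.072
grip_force: 0.0
```

```bash
python3 - <<'E'
from h import *
c=cap("wrist");cv2.imwrite("pics/w7.png",c["image"][:,:,::-1]);s=c["s"];print(np.round(s["position"],4),np.round(s["tcp_rot"],3))
np.save("w7.npy",c,allow_pickle=True)
E
```

```text
[0.4541 0.2669 0.0957] [[-0.066  0.998  0.003]
 [ 0.998  0.066  0.002]
 [ 0.001  0.003 -1.   ]]
```

View pics/w7.png

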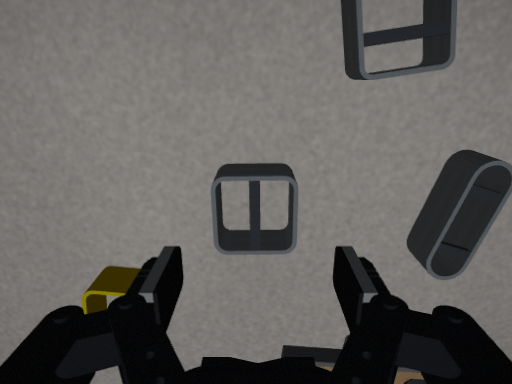

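The square die sits at columns 211–298, rows 178–253, square to the jaws and about 3 mm short in x. The yellow decoy is clear of the finger.

Call:
{"method": "step_arm", "body": {"targets": [[72,-0.06,-0.03,0.4,0],[72,0,0,0.4,0],[72,0,0,0.35,0],[72,0,0,0.27,0],[72,0,0,0,0],[40,0,0,0,0],[40,0,0,0,0],[40,0,0,0,0]]}}

```text
t: 20.8
position: [0.4538, 0.2625, 0.0252]
tcp_rot: [[-0.063, 0.998, 0.002], [0.998, 0.063, 0.001], [0.001, 0.002, -1.0]]
force: [-0.4, 0.1, 4.7]
grip_width: 0.0547
grip_force: 64.1
```

Call:
{"method": "step_arm", "body": {"targets": [[40,0,0,0,0],[40,0,0,0,0],[40,0,0,0,0],[40,0,0,-0.1,0],[40,0,0,-0.2,0],[40,0,0,-0.5,0],[40,0,0,-0.5,0],[40,0,0,-0.5,0.85]]}}

```text
t: 21.6
position: [0.4529, 0.2621, 0.1153]
tcp_rot: [[0.027, 1.0, -0.0], [1.0, -0.027, -0.0], [-0.0, -0.0, -1.0]]
force: [0.6, 0.1, -1.2]
grip_width: 0.0544
grip_force: 63.7
```

Call:
{"method": "step_arm", "body": {"targets": [[40,-0.79,0.45,0,0],[40,-0.79,0.45,0,0],[40,-0.79,0.45,0,0],[40,-0.79,0.45,0,0],[40,-0.79,0.45,0,0],[40,-0.79,0.45,0,0],[40,-0.79,0.46,0,0],[40,-0.76,0.46,0,0]]}}

```text
t: 22.4
position: [0.6263, -0.0589, 0.1145]
tcp_rot: [[0.026, 1.0, 0.0], [1.0, -0.026, 0.0], [0.0, 0.0, -1.0]]
force: [0.7, -0.3, -0.4]
grip_width: 0.0543
grip_force: 63.7
```

Call:
{"method": "step_arm", "body": {"targets": [[40,0,0,0,0],[40,0,0,0,0],[40,0,0,0.4,0],[40,0,0,0.4,0],[40,0,0,0.4,0],[40,0,0,0,0],[40,0,0,0,0],[40,0,0,0,0]]}}

```text
t: 23.2
position: [0.6263, -0.0565, 0.0555]
tcp_rot: [[0.026, 1.0, 0.002], [1.0, -0.026, -0.0], [-0.0, 0.002, -1.0]]
force: [1.2, 0.4, -0.7]
grip_width: 0.0544
grip_force: 63.8
```

Call:
{"method": "step_arm", "body": {"targets": [[40,0,0,0.16,0],[40,0,0,0.12,0],[40,0,0,0.1,0],[40,0,0,0.06,0],[40,0,0,0.02,0],[40,0,0,0,0],[40,0,0,0,0],[40,0,0,0,0]]}}

```text
t: 24.0
position: [0.6256, -0.057, 0.0312]
tcp_rot: [[0.026, 1.0, -0.0], [1.0, -0.026, -0.0], [-0.0, -0.0, -1.0]]
force: [-3.9, -0.3, 6.3]
grip_width: 0.0545
grip_force: 64.6
```

Call:
{"method": "step_arm", "body": {"targets": [[40,0,0,0.01,0],[40,0,0,0,0],[40,0,0,0,0],[40,0,0,0,0],[40,0,0,0,0],[40,0,0,0,0],[40,0,0,0,0],[40,0,0,0,0]]}}

```text
t: 24.8
position: [0.6256, -0.0571, 0.0312]
tcp_rot: [[0.026, 1.0, 0.0], [1.0, -0.026, -0.0], [-0.0, 0.0, -1.0]]
force: [-6.0, 0.6, 8.6]
grip_width: 0.0542
grip_force: 65.1
```

Floor contact, so I'll release and then go to the slot die.

Call:
{"method": "step_arm", "body": {"targets": [[58,0,0,0,0],[62,0,0,0,0],[64,0,0,0,0],[64,0,0,0,0],[64,0,0,-0.2,0],[64,0,0,-0.5,0],[64,0,0,-0.8,0],[64,0,0,-0.8,0]]}}

```text
t: 25.6
position: [0.6253, -0.057, 0.1469]
tcp_rot: [[0.026, 1.0, -0.001], [1.0, -0.026, 0.0], [0.0, -0.001, -1.0]]
force: [0.6, -0.3, 0.3]
grip_width: 0.0641
grip_force: 0.0
```

Call:
{"method": "step_arm", "body": {"targets": [[64,0.93,-0.1,0,0],[64,0.93,-0.11,0,0],[64,0.93,-0.11,0,0],[64,0.93,-0.11,0,0],[64,0.93,-0.11,0,0],[64,0.93,-0.11,0,0],[64,0.9,-0.11,0,1],[64,0,0,0.5,0.9]]}}

```text
t: 26.4
position: [0.5967, 0.2737, 0.1239]
tcp_rot: [[0.222, 0.975, 0.006], [0.975, -0.222, 0.004], [0.005, 0.005, -1.0]]
force: [0.3, 0.0, 0.4]
grip_width: 0.0639
grip_force: 0.0
```

Call:
{"method": "step_arm", "body": {"targets": [[64,0,0,0.5,0],[64,0,0,0,0],[64,0,0,0,0],[64,0,0,0,0],[64,0,0,0,0],[64,0,0,0,0],[64,0,0,0,0],[64,0,0,0,0]]}}

```text
t: 27.2
position: [0.5963, 0.2678, 0.0956]
tcp_rot: [[0.223, 0.975, 0.0], [0.975, -0.223, 0.0], [0.0, 0.0, -1.0]]
force: [-0.6, -0.3, -0.3]
grip_width: 0.0639
grip_force: 0.0
```

```bash
python3 - <<'E'
from h import *
c=cap("wrist");cv2.imwrite("pics/w8.png",c["image"][:,:,::-1]);s=c["s"];print(np.round(s["position"],4),np.round(s["tcp_rot"],3))
E
```

```text
[0.5963 0.2678 0.0956] [[ 0.223  0.975  0.   ]
 [ 0.975 -0.223  0.   ]
 [ 0.     0.    -1.   ]]
```

View pics/w8.png

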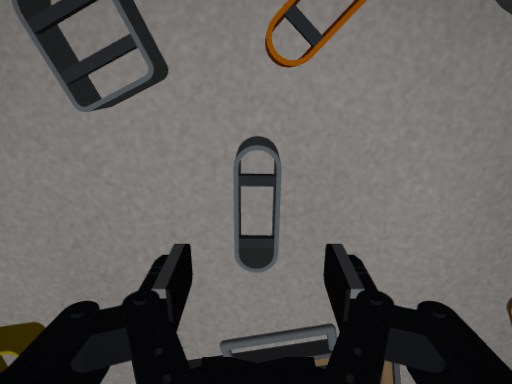

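The slot die is centred and square between the jaws (columns 235–281, rows 146–271), so I'll descend and grip.

Call:
{"method": "step_arm", "body": {"targets": [[64,0,0,0.4,0],[64,0,0,0.4,0],[64,0,0,0.35,0],[64,0,0,0.27,0],[64,0,0,0,0],[20,0,0,0,0],[20,0,0,0,0],[20,0,0,0,0]]}}

```text
t: 28.05
position: [0.597, 0.2682, 0.026]
tcp_rot: [[0.223, 0.975, 0.002], [0.975, -0.223, 0.001], [0.001, 0.002, -1.0]]
force: [1.3, 0.3, -1.3]
grip_width: 0.0288
grip_force: 59.5
```

Call:
{"method": "step_arm", "body": {"targets": [[20,0,0,0,0],[20,0,0,0,0],[20,0,0,0,0],[20,0,0,0,0],[20,0,0,0,0],[20,0,0,0,0],[20,0,0,0,0],[20,0,0,0,0]]}}

```text
t: 28.85
position: [0.597, 0.2682, 0.0258]
tcp_rot: [[0.223, 0.975, 0.002], [0.975, -0.223, 0.001], [0.002, 0.002, -1.0]]
force: [-0.4, 1.1, 6.8]
grip_width: 0.0285
grip_force: 60.5
```

Call:
{"method": "step_arm", "body": {"targets": [[20,0,0,-0.1,0],[20,0,0,-0.2,0],[20,0,0,-0.5,0],[20,0,0,-0.5,0],[20,0,0,-0.5,0],[20,0,0,0,-0.95],[20,0,0,0,-0.95],[20,0,0,0,0]]}}

```text
t: 29.65
position: [0.5963, 0.2679, 0.115]
tcp_rot: [[0.025, 1.0, 0.0], [1.0, -0.025, 0.0], [0.0, 0.0, -1.0]]
force: [-0.4, 1.1, -0.8]
grip_width: 0.0284
grip_force: 59.7
```

Call:
{"method": "step_arm", "body": {"targets": [[20,-0.81,-0.13,0,0],[20,-0.81,-0.13,0,0],[20,-0.81,-0.14,0,0],[20,-0.81,-0.14,0,0],[20,-0.81,-0.14,0,0],[20,-0.81,-0.14,0,0],[20,-0.81,-0.14,0,0],[20,-0.81,-0.14,0,0]]}}

```text
t: 30.45
position: [0.5321, -0.0561, 0.1146]
tcp_rot: [[0.029, 1.0, 0.0], [1.0, -0.029, -0.0], [-0.0, 0.0, -1.0]]
force: [0.5, -0.3, -1.4]
grip_width: 0.0285
grip_force: 59.7
```

Call:
{"method": "step_arm", "body": {"targets": [[20,0,0,0,0],[20,0,0,0,0],[20,0,0,0.4,0],[20,0,0,0.4,0],[20,0,0,0.4,0],[20,0,0,0,0],[20,0,0,0,0],[20,0,0,0,0]]}}

```text
t: 31.25
position: [0.5335, -0.0541, 0.0556]
tcp_rot: [[0.026, 1.0, 0.002], [1.0, -0.026, -0.0], [-0.0, 0.002, -1.0]]
force: [0.5, -0.3, -1.6]
grip_width: 0.0285
grip_force: 59.7
```

```bash
python3 - <<'E'
from h import *
b=cap("side");cv2.imwrite("pics/s3.png",cv2.resize(b["image"][130:260,150:330,::-1],None,fx=4,fy=4,interpolation=cv2.INTER_CUBIC))
E
```

```text
(no output)
```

View pics/s3.png

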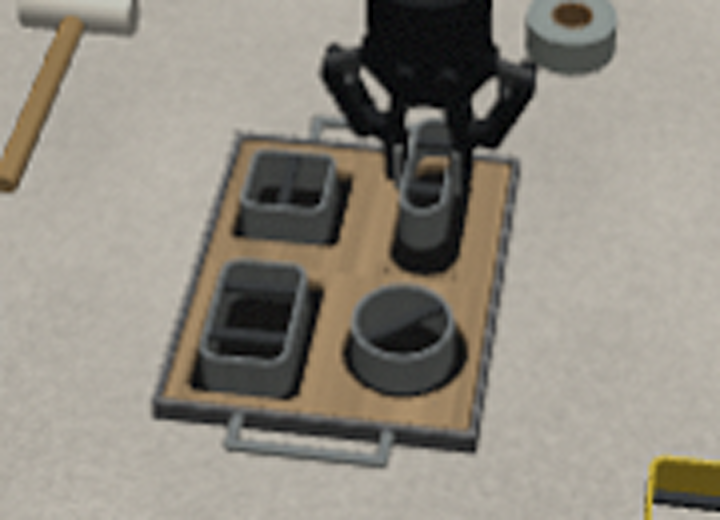

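The square, rect and ring sit in their nests, and the slot die hangs over its own. I'll lower it.

Call:
{"method": "step_arm", "body": {"targets": [[20,0,0,0.16,0],[20,0,0,0.12,0],[20,0,0,0.1,0],[20,0,0,0.05,0],[20,0,0,0.02,0],[20,0,0,0,0],[20,0,0,0,0],[20,0,0,0,0]]}}

```text
t: 32.1
position: [0.5329, -0.0546, 0.0319]
tcp_rot: [[0.026, 1.0, 0.0], [1.0, -0.026, -0.0], [-0.0, 0.0, -1.0]]
force: [-0.5, -0.4, -0.7]
grip_width: 0.0289
grip_force: 59.8
```

Call:
{"method": "step_arm", "body": {"targets": [[20,0,0,0.01,0],[20,0,0,0,0],[20,0,0,0,0],[20,0,0,0,0],[20,0,0,0,0],[20,0,0,0,0],[20,0,0,0,0],[20,0,0,0,0]]}}

```text
t: 32.9
position: [0.5329, -0.0546, 0.0318]
tcp_rot: [[0.026, 1.0, 0.001], [1.0, -0.026, -0.0], [-0.0, 0.001, -1.0]]
force: [-3.5, -0.0, 4.8]
grip_width: 0.0284
grip_force: 60.5
```

Call:
{"method": "step_arm", "body": {"targets": [[34,0,0,0,0],[40,0,0,0,0],[44,0,0,0,0],[44,0,0,0,0],[44,0,0,-0.2,0],[44,0,0,-0.5,0],[44,0,0,-0.8,0],[44,0,0,-0.8,0]]}}

```text
t: 33.7
position: [0.5323, -0.0545, 0.148]
tcp_rot: [[0.026, 1.0, -0.001], [1.0, -0.026, 0.0], [0.0, -0.001, -1.0]]
force: [1.0, -0.5, 0.2]
grip_width: 0.044
grip_force: 0.0
```

Call:
{"method": "step_arm", "body": {"targets": [[44,0,0,-0.8,0],[44,-0.9,0,0,0],[44,-0.9,0,0,0],[44,-0.9,0,0,0],[44,-0.9,0,0,0],[44,0,0,0,0],[44,0,0,0,0],[44,0,0,0,0]]}}

```text
t: 34.5
position: [0.5281, -0.2338, 0.1867]
tcp_rot: [[0.026, 1.0, 0.0], [1.0, -0.026, 0.0], [0.0, 0.0, -1.0]]
force: [0.2, -0.2, 1.0]
grip_width: 0.0439
grip_force: 0.0
```

```bash
python3 - <<'E'
from h import *
b=cap("side");cv2.imwrite("pics/s4.png",cv2.resize(b["image"][60:380,130:350,::-1],None,fx=1.8,fy=1.8,interpolation=cv2.INTER_CUBIC))
E
```

```text
(no output)
```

View pics/s4.png

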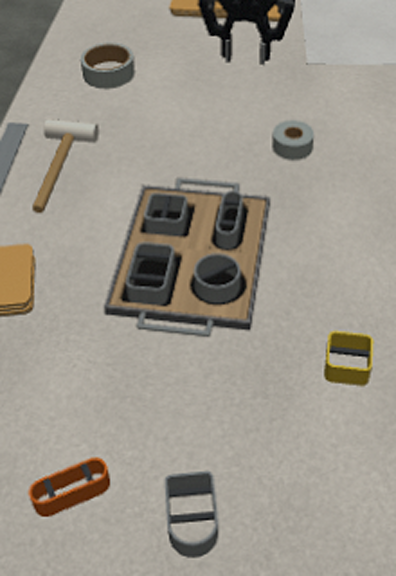

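All four dies lie flat in their own nests: the square at (166,215), slot (229,222), rect (152,275) and ring (218,280). The arch and the foil roll have not moved, and the gripper is clear.

```bash
python3 -c "
from workcell import manip;print(manip.hand_in())"
```

```text
the job is handed in; nothing more can be done
None
```

The rectangle, square, slot and ring dies are each set down flat in their own nests, the arch die and foil roll were left untouched, and the job was handed in at about 34.6 s (no verdict was returned).

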